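Stopper the dressing jar and turn it over to mix

TASK

Close the square stoneware dressing jar by pushing its wooden stopper fully home in the neck, then turn the closed jar right upside down, hold it so for about a second to mix the dressing, and stand it back upright in the middle of the cork trivet. Keep the stopper in all the while, do not drop the jar or let it topple, and leave the other things on the worktop alone.

Things in the scene. Friction and masses are not known exactly. Their poses are not given: they have to be found in the camera images.
- jar: Square cream stoneware jar, dark blue foot and lip, opaque, 0.3 to 0.6 kg, at first open and upright on the trivet. Flat sides 54 mm apart, rounded edges, up to 93 mm; neck 48 mm wide, lip 52 mm, rim at 122 mm; 162 mm tall with its stopper. Origin: centre of its underside; z along its axis to the mouth, x and y square to its sides. It lies steadily on a flat side, axis 27 mm above the table.
- mouth (a point): Centre of the jar's mouth, on its axis 122 mm from its origin, level with the top of the lip; axes as the jar's. The bore is 42 mm wide at the rim, 38 mm at a rounded throat 10 mm below it, 41 mm below that, and 28 mm deep.
- stopper: Pale wooden stopper, 65 g, 64 mm tall, at first standing plug down on the bare worktop. Origin: centre of the plug's underside; z up. Plug 24 mm long, tapered from 40 mm at the flange to 29 mm, with a soft orange silicone seal ring 40 mm wide, widest 11 mm above the origin; flange 50 mm wide from 24 to 34 mm; plain round grip 26 mm wide from 34 to 64 mm.
- seat (a point): Centre of the flange's underside, 24 mm above the stopper's origin; meets point mouth when the stopper is home. Merely set in, the ring rests on the throat, the flange about 5 mm too high, and the stopper falls out if the jar is turned. A straight push of 10 to 18 N drives the ring through with a snap and the flange onto the rim; it then stays in, with up to 2 mm of play.
- trivet: Fixed round cork trivet, 120 mm wide, 8 mm thick; origin at the centre of its underside, on the worktop. It is left or right of the middle, a low bowl on the other side. Between them the worktop is bare but for the stopper, 0.10 m to either side of the middle and from 0.41 to 0.62 m ahead of the robot.
- bowl: Low dark wooden bowl, 124 mm wide, 42 mm high, loose; leave alone. Origin at the centre of its underside.
- ramekin: White ramekin, 76 mm wide, 45 mm high, loose; leave alone. Origin at the centre of its underside.
- spoon: Wooden spoon 260 mm long lying at the right, loose; leave alone.
- oil_bottle: Square green oil bottle, 56 mm wide, 257 mm tall, at the back left; leave alone. Origin at the centre of its underside.
- red_bottle: Red bottle, 68 mm wide, 200 mm tall, at the back; leave alone. Origin at the centre of its underside.
- pepper_mill: Turned dark wooden pepper mill, 58 mm wide, 178 mm tall, at the back; leave alone. Origin at the centre of its underside.
- spice_jar: Amber spice jar, 52 mm wide, 100 mm tall, at the back left; leave alone. Origin at the centre of its underside.
Mind the look-alikes: they are no part of the job. Of the things that look like the stopper, take the one that is nearest to the robot's base at the start. What is shaped like the jar but yellow is not meant.

How it is judged:
By the outcome, as a careful person would: the job done as asked, in the order asked, and still so for the second after the job is handed in, with the robot touching nothing.
It also fails if it takes over 72 s, if anything falls off the work surface, if the arm or the gripper's body presses on something with over 40 N, if the wrist force passes 120 N, or if a joint passes its speed limit or range.

ROBOT

A 7-joint arm with a two-finger parallel gripper is mounted at the origin on the work surface. World frame = base frame: x ahead of the robot, y to its left, z up, the work surface at z = 0. Lengths are in mm, angles in rad, forces in N, time in s.
With the tool pointing down it reaches from about 400 to 850 mm from the base axis. Payload 6.9 kg.
Tool frame: the origin (TCP) lies midway between the tips of the shut fingers; the grasp point (between the pads) lies behind it (bot.grip_point_offset is the z of the grasp point in the tool frame, in mm); z points along the fingers, y is the line along which they close (so a half turn about z gives the same grasp; the last joint's range is limited). The gripper opens to 85 mm and grips with 20 to 120 N. Pads are 22 mm wide; open, the fingers measure 114 mm over their backs; the gripper's body (76 mm by 85 mm) begins 54 mm behind the grasp point. The pads swing forward as they close: fully open they stand 13 mm farther back than shut.
Start: joints at [-1.208, 0.507, -0.238, 1.5, 0.126, 1.149, -0.155], TCP at [158.761, 604.488, 231.275] pointing down, gripper open.
Joint ranges: [-3.08, 3.08], [-0.24, 2.05], [-1.43, 1.35], [0, 2.5], [-1.52, 4.66], [0.17, 1.96], [-2.89, 2.89]. Speed limits (rad/s): [2.39, 2.39, 3.14, 3.14, 3.14, 3.14, 3.14].

INTERFACE

Orientations are given as a rotation vector (axis times angle).
In Python, from plant import telemetry, eyes, order, bot gives the robot as it stands.
- The arm moves only by the tool drive_tool, never from a script. Its arguments are lists of equal length, an entry for each row: "translation": the shift along the tool's x, y, z in units of 300 mm (1.0 is 300 mm), a list of three; "dr": the turn, a rotation vector about the tool's x, y, z in units of 360 degrees (1.0 is 360 degrees), a list of three; "fingers": the opening, from 0 (shut) to 1 (fully open). In form: {"translation": [[dx, dy, dz], ...], "dr": [[wx, wy, wz], ...], "fingers": [fingers, ...]}. A call has 1 to 12 rows; each row shifts and turns the commanded pose from where the row before left it, along the tool's axes as they then stand; what a row does not reach is not made up. A row lasts 1/10 s, in which the tool goes at most 50 mm and 8.59 degrees, less where a joint would pass 70% of its speed; a pose out of reach is approached as far as the arm can. A call with a number of a shift or a turn outside -1 to 1 is refused whole. A call with a gripper value outside its range is refused whole. The fingers move at their own pace and stop on an object; the grip force is fixed at half the most. Time passes only in rows, so rows that do not move let the fingers close. It gives the time, the measured TCP pose, the force, the opening and the grip force at its end, in the units of the state.
- telemetry.observe(): the state, without advancing time (a new reading comes with each control period).
- eyes.read_camera(name): name is "side" or "top"; returns the picture (400x640x3 uint8, red, green, blue); there is no depth.
- eyes.calibration(name): a dict with "mtx" (3x3 intrinsics, pixels), "R" (3x3) and "t" (3): a world point X has camera coordinates R X + t. Camera axes: x right, y down, z forward; pixel columns grow to the right and rows downward; lengths in mm; the calibration is good to about 2 mm. A picture is of the moment at which its call begins. calibration takes no time and is no camera call.
- order.sign_off(): hands the job in; it is judged then, once.
The state is a dict: "time_s": time; "joint_positions": joint angles; "qd": joint speeds; "joint_torque": joint torques, N m; "position": TCP position; "orientation": TCP orientation; "force": force on the tool from outside, world axes, zero at the start; "ft_torque": the same for the moment, N m; "grip_width": finger opening in mm; "finger_force": force on a finger pad.
Only numpy, scipy, OpenCV 4.12 (cv2) and the standard library are available. Lean on these libraries where they do the work, as an engineer would, in place of code of your own. Each camera call takes 0.05 s, during which the arm holds its last target. There are 200 camera calls.

## Working session

There is one attempt and no reset: what is moved stays moved. The work goes in short steps, Python scripts to look and compute and a tool call to move; the robot and the scene stay as the last step left them, time stands still between calls to the robot, and variables do not carry over. Pictures are saved under pics/ and viewed, at most 10 in all, crops included, and the job is handed in when it is done.

Besides the shell and the picture viewer there is one more tool, called after "Emit:" in YAML: its name, and indented under it one key for each argument. drive_tool: Moves the arm, as the interface text tells. Shifts and turns lie within -1 to 1; 1 stands for 300 mm of shift or 360 degrees of turn. Its arguments: {"type":"object","properties":{"translation":{"type":"array","items":{"type":"array","items":{"type":"number"}}},"dr":{"type":"array","items":{"type":"array","items":{"type":"number"}}},"fingers":{"type":"array","items":{"type":"number"}}},"required":["translation","dr","fingers"]}

```bash
ls; mkdir -p pics; python3 - <<'E'
from plant import telemetry, eyes, order, bot
import cv2
for n in("side","top"):
    im=eyes.read_camera(n); cv2.imwrite(f"pics/{n}0.png",im[:,:,::-1])
    print(eyes.calibration(n))
print(telemetry.observe()); print([a for a in dir(bot) if a[0]!='_'],bot.grip_point_offset)
E
```

```text
pics
{'mtx': array([[519.49533809,   0.        , 310.25429454],
       [  0.        , 519.49533809, 202.21932134],
       [  0.        ,   0.        ,   1.        ]]), 'R': array([[ 9.85784223e-01, -1.68013954e-01,  8.81364718e-04],
       [-1.16712173e-01, -6.88537177e-01, -7.15747738e-01],
       [ 1.20862460e-01,  7.05469962e-01, -6.98358360e-01]]), 't': array([-548.57345087,  135.74175532, 1425.04099039])}
{'mtx': array([[499.52516912,   0.        , 316.62358931],
       [  0.        , 499.52516912, 198.13307441],
       [  0.        ,   0.        ,   1.        ]]), 'R': array([[ 0.02874186, -0.99958563, -0.00157591],
       [-0.99741942, -0.02857574, -0.06586298],
       [ 0.06579066,  0.00346487, -0.99782743]]), 't': array([ -30.62475872,  574.34817704, 1369.69105506])}
{'time_s': 0.1, 'joint_positions': array([-1.20848208,  0.508247  , -0.23753571,  1.50102409,  0.12570812,
        1.14890867, -0.15481444]), 'qd': array([-0.00050186, -0.0016389 ,  0.00052968, -0.00150648, -0.00095051,
        0.00054057, -0.00067826]), 'joint_torque': array([-4.67083955e-03, -6.21830177e+01, -2.19470814e+00, -2.50202733e+01,
        1.23609061e-02,  7.89462123e-03,  3.79802498e-05]), 'position': array([158.70792255, 604.04989818, 230.52398654]), 'orientation': array([-4.02268301e-01, -3.11556013e+00,  2.49537283e-03]), 'force': array([-0.76226991,  0.53152261, -0.25060579]), 'ft_torque': array([-0.01351656,  0.01223797,  0.00067115]), 'finger_force': 0.0, 'grip_width': 85.46315462981296}
['PlanningError', 'grip_point_offset'] -18.700000000000003
```

View pics/top0.png

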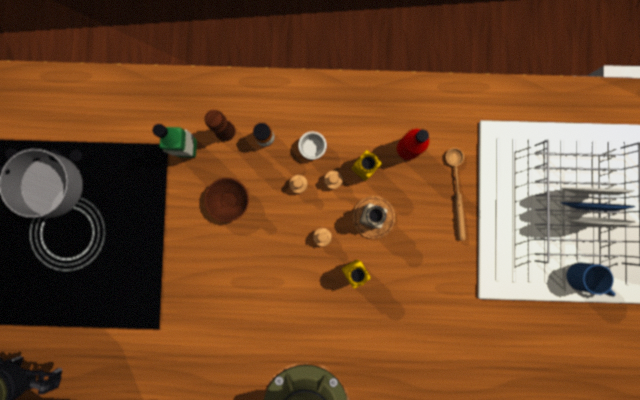

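View pics/side0.png

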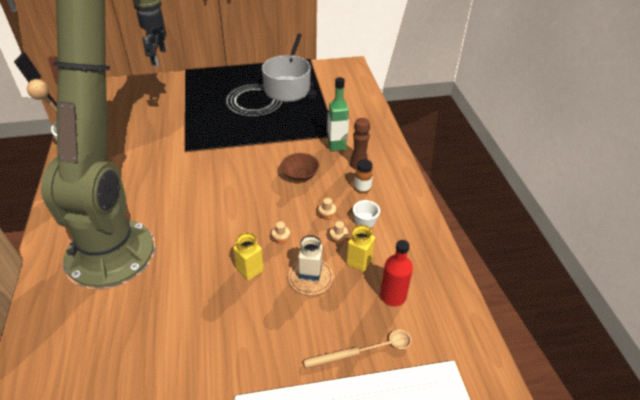

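Stopper candidates (top / side pixels): A (321,237)/(281,232), B (298,184)/(327,208), C (333,180)/(339,232). A is nearest the base, which is at about (306,390) in the top view, so I choose A. Jar candidates: cream on the trivet (375,214)/(311,258). The yellow ones at (358,274) and (368,163) are look-alikes. Next I check the choice in one close crop.

```bash
python3 - <<'E'
import cv2,numpy as np
t=cv2.imread("pics/top0.png")[190:260,300:400]; s=cv2.imread("pics/side0.png")[215:300,260:345]
t=cv2.resize(t,None,fx=5,fy=5,interpolation=cv2.INTER_CUBIC); s=cv2.resize(s,None,fx=6,fy=6,interpolation=cv2.INTER_CUBIC)
# stack into <=800x600: separate 2 images
cv2.imwrite("pics/ct.png",t); cv2.imwrite("pics/cs.png",s)
E
```

```text
(no output)
```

View pics/ct.png

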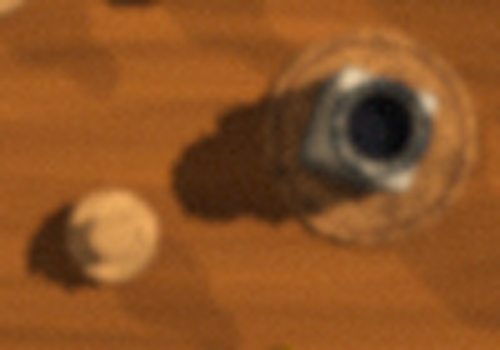

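View pics/cs.png

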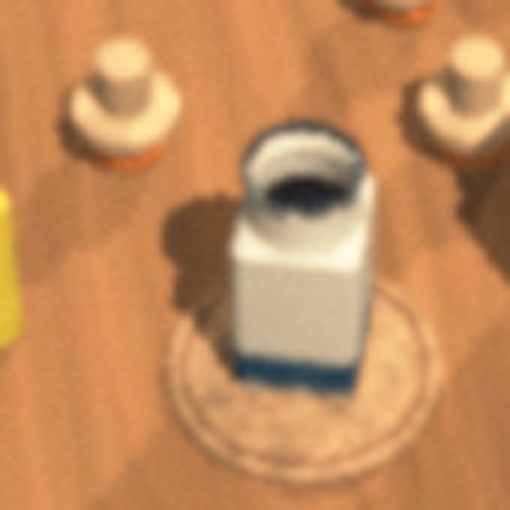

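The crops show stopper A with its orange ring, plug down: flange centre top px (322.2,236.8), grip top in the side view (280.3,224.3). The cream jar is open on the trivet: rim centre top px (375.6,215.6), side (310.2,242.2). A yellow look-alike stands between the base and the jar.

```bash
cat > h.py <<'E'
import numpy as np, cv2
from scipy.spatial.transform import Rotation as Ro
from plant import telemetry, eyes, order, bot
C={n:eyes.calibration(n) for n in("side","top")}
def P(n): c=C[n]; return c["mtx"]@np.c_[c["R"],c["t"]]
def tri(top,side):
    X=cv2.triangulatePoints(P("top"),P("side"),np.array(top,float),np.array(side,float))[:,0]; return X[:3]/X[3]
def plane(n,p,z):
    c=C[n]; d=c["R"].T@np.linalg.inv(c["mtx"])@[p[0],p[1],1]; o=-c["R"].T@c["t"]; return o+d*(z-o[2])/d[2]
def proj(n,X): x=P(n)@np.r_[X,1]; return x[:2]/x[2]
def st():
    s=telemetry.observe(); R=Ro.from_rotvec(s["orientation"])
    print(s["time_s"],s["position"].round(1),"F",s["force"].round(1),"w",round(s["grip_width"],1),s["finger_force"],"q",s["joint_positions"].round(2)); print(R.as_matrix().round(3)); return s["position"],R
def rel(tp,TR):
    p,R=st(); d=R.inv().apply(np.array(tp)-p); r=(R.inv()*TR).as_rotvec()
    print("shift mm",d.round(1),"units",(d/300).round(4),"rot units",(r/2/np.pi).round(4),"deg",np.degrees(r).round(1))
def down(a): # tool down, tool y axis at world yaw a deg
    y=np.array([np.cos(np.radians(a)),np.sin(np.radians(a)),0]); z=np.array([0,0,-1.]); return Ro.from_matrix(np.c_[np.cross(y,z),y,z])
E
python3 - <<'E'
from h import *
ct=lambda x,y:(300+x/5-.4,190+y/5-.4); cs=lambda x,y:(260+x/6-.42,215+y/6-.42)
print("rim tri",tri(ct(380,130),cs(304,166)),"plane130",plane("top",ct(380,130),130),plane("side",cs(304,166),130))
print("stopper: flange top-view z30",plane("top",ct(112.5,237),30),"grip top side z64",plane("side",cs(124,58),64),"tri(grip top approx)",tri(ct(116,234),cs(124,58)))
print("trivet top z8",plane("top",ct(373.5,135.5),8), "side x", plane("side",cs(303,345),8))
a=plane("side",cs(234,380),8);b=plane("side",cs(352,395),8);print(a,b,np.degrees(np.arctan2(*(b-a)[1::-1])))
sh=[plane("top",ct(*q),93) for q in((350,78),(430,100),(398,182))];print(sh,[np.degrees(np.arctan2(*(sh[i+1]-sh[i])[1::-1])) for i in(0,1)])
for n,p,z in(("yA",(358,266),122),("yB",(369,160),122),("bowl",(225,200),30),("stB",(298,184),40),("stC",(333,180),40),("ram",(312,146),45),("red",(421,137),200),):print(n,plane("top",p,z).round())
p,R=st()
E
```

```text
rim tri [ 527.72315532 -166.68529365  125.76661932] plane130 [ 527.34394449 -166.16724166  130.        ] [ 527.31221252 -170.36710846  130.        ]
stopper: flange top-view z30 [467.87182905 -32.2621973   30.        ] grip top side z64 [467.63770549 -35.59089391  64.        ] tri(grip top approx) [468.81450943 -33.67953707  61.85595023]
trivet top z8 [ 528.35107502 -176.69386411    8.        ] side x [ 527.51013655 -167.23125164    8.        ]
[ 494.80897315 -181.05292699    8.        ] [ 543.8102421  -197.55492986    8.        ] -18.61181936777637
[array([ 555.4860958, -154.1076843,   93.       ]), array([ 545.12125433, -196.3616152 ,   93.        ]), array([ 501.63365321, -180.44288557,   93.        ])] [np.float64(-103.78245384576606), np.float64(159.89473955093047)]
yA [ 398. -125.  122.]
yB [ 671. -147.  122.]
bowl [562. 238.  30.]
stB [611.  38.  40.]
stC [625. -58.  40.]
ram [716.   3.  45.]
red [ 719. -265.  200.]
0.1 [158.7 604.  230.5] F [-0.8  0.5 -0.3] w 85.5 0.0 q [-1.21  0.51 -0.24  1.5   0.13  1.15 -0.15]
[[-0.967  0.254 -0.   ]
 [ 0.254  0.967 -0.002]
 [-0.    -0.002 -1.   ]]
```

Emit:
drive_tool:
  translation:
    - [0,0,0]
    - [0,0,0]
    - [0,0,0]
    - [0,0,0]
    - [0,0,0]
    - [0,0,0]
    - [0,0,0]
    - [0,0,0]
    - [0,0,0]
    - [-0.14,0.068,0.02]
    - [-0.14,0.068,0.02]
    - [-0.14,0.068,0.02]
  dr:
    - [0,0,0.0232]
    - [0,0,0.0232]
    - [0,0,0.0232]
    - [0,0,0.0232]
    - [0,0,0.0232]
    - [0,0,0.0232]
    - [0,0,0.0232]
    - [0,0,0.0232]
    - [0,0,0.0232]
    - [0,0,0]
    - [0,0,0]
    - [0,0,0]
  fingers: [1,1,1,1,1,1,1,1,1,1,1,1]

```text
time_s: 1.3
position: [220.5, 476.9, 212.5]
orientation: [2.218, 2.224, -0.001]
force: [0.7, 0.1, -0.4]
grip_width: 85.6
finger_force: 0.0
```

Emit:
drive_tool:
  translation:
    - [-0.14,0.068,0.02]
    - [-0.14,0.068,0.02]
    - [-0.14,0.068,0.02]
    - [-0.14,0.068,0.02]
    - [-0.14,0.068,0.02]
    - [-0.14,0.068,0.02]
    - [-0.14,0.068,0.02]
    - [-0.14,0.068,0.02]
    - [-0.14,0.068,0.02]
    - [-0.14,0.068,0.02]
    - [-0.14,0.068,0.02]
    - [-0.14,0.068,0.02]
  dr:
    - [0,0,0]
    - [0,0,0]
    - [0,0,0]
    - [0,0,0]
    - [0,0,0]
    - [0,0,0]
    - [0,0,0]
    - [0,0,0]
    - [0,0,0]
    - [0,0,0]
    - [0,0,0]
    - [0,0,0]
  fingers: [1,1,1,1,1,1,1,1,1,0.6,0.6,0.6]

```text
time_s: 2.5
position: [466.5, -26.6, 140.9]
orientation: [-2.219, -2.224, 0.0]
force: [1.0, 1.2, -0.0]
grip_width: 51.4
finger_force: 0.0
```

```bash
python3 - <<'E'
from h import *
rel([468,-34,110],down(0))
E
```

```text
2.5 [466.5 -26.6 140.9] F [ 1.   1.2 -0. ] w 51.4 0.0 q [-0.2   0.38  0.28  2.03 -0.15  0.74  0.18]
[[-0.002  1.    -0.   ]
 [ 1.     0.002  0.   ]
 [ 0.    -0.    -1.   ]]
shift mm [-7.4  1.5 30.9] units [-0.0246  0.0051  0.1031] rot units [-0.     -0.      0.0004] deg [-0.  -0.   0.1]
```

Emit:
drive_tool:
  translation:
    - [-0.025,0.005,0]
    - [0,0,0.08]
    - [0,0,0.08]
    - [0,0,0.08]
    - [0,0,0.07]
    - [0,0,0.033]
    - [0,0,0]
    - [0,0,0]
  dr:
    - [0,0,0]
    - [0,0,0]
    - [0,0,0]
    - [0,0,0]
    - [0,0,0]
    - [0,0,0]
    - [0,0,0]
    - [0,0,0]
  fingers: [0.6,0.6,0.6,0.6,0.6,0.6,0.6,0.6]

```text
time_s: 3.3
position: [467.7, -32.3, 38.8]
orientation: [2.219, 2.224, 0.0]
force: [0.0, 1.0, -0.0]
grip_width: 51.5
finger_force: 0.0
```

```bash
python3 - <<'E'
from h import *
st()
t=eyes.read_camera("top")[190:270,280:400,::-1]; s=eyes.read_camera("side")[170:250,220:340,::-1]
f=lambda i:cv2.resize(i,None,fx=6,fy=6,interpolation=cv2.INTER_CUBIC)[:,:]
cv2.imwrite("pics/g1.png",np.hstack([cv2.resize(t,(400,267)),cv2.resize(s,(400,267))]))
E
```

```text
3.3 [467.7 -32.3  38.8] F [ 0.  1. -0.] w 51.5 0.0 q [-0.12  0.55  0.2   2.14 -0.23  0.47  0.26]
[[-0.002  1.     0.   ]
 [ 1.     0.002  0.   ]
 [ 0.     0.    -1.   ]]
```

View pics/g1.png

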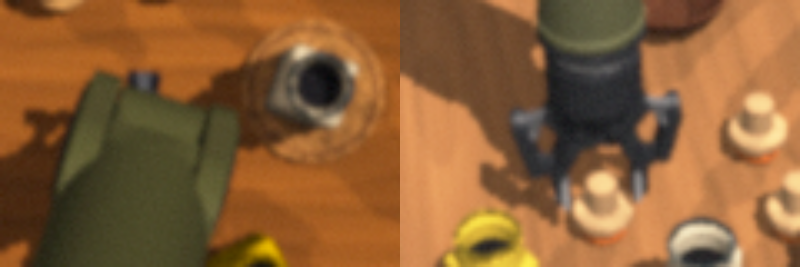

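The gripper stands over the stopper, its fingers on either side of the grip (crop about (605,190) right half). I close it and lift.

Emit:
drive_tool:
  translation:
    - [0,0,0]
    - [0,0,0]
    - [0,0,0]
    - [0,0,0]
    - [0,0,0]
    - [0,0,0]
    - [0,0,-0.1]
    - [0,0,-0.13]
    - [0,0,-0.13]
    - [0,0,-0.13]
    - [0,0,-0.08]
    - [0,0,0]
  dr:
    - [0,0,0]
    - [0,0,0]
    - [0,0,0]
    - [0,0,0]
    - [0,0,0]
    - [0,0,0]
    - [0,0,0]
    - [0,0,0]
    - [0,0,0]
    - [0,0,0]
    - [0,0,0]
    - [0,0,0]
  fingers: [0.2,0.1,0,0,0,0,0,0,0,0,0,0]

```text
time_s: 4.6
position: [469.3, -32.6, 212.8]
orientation: [2.216, 2.22, 0.008]
force: [0.4, -0.3, -0.9]
grip_width: 24.3
finger_force: 59.2
```

```bash
python3 - <<'E'
from h import *
p,R=st()
s=eyes.read_camera("side")[:,:,::-1]; cv2.imwrite("pics/s2.png",s)
c=proj("side",p).astype(int); print(c, proj("side",p+[0,0,-38.8+24]))
x0,y0=c-[40,40]; print(x0,y0)
cv2.imwrite("pics/s2c.png",cv2.resize(s[y0:y0+100,x0:x0+100],None,fx=5,fy=5,interpolation=cv2.INTER_CUBIC))
E
```

```text
4.6 [469.3 -32.6 212.8] F [ 0.4 -0.3 -0.9] w 24.3 59.249199628829956 q [-0.22  0.29  0.31  1.93 -0.11  0.93  0.15]
[[-0.002  1.     0.007]
 [ 1.     0.002  0.   ]
 [ 0.     0.007 -1.   ]]
[278 182] [278.65328884 187.13754311]
238 142
```

View pics/s2c.png

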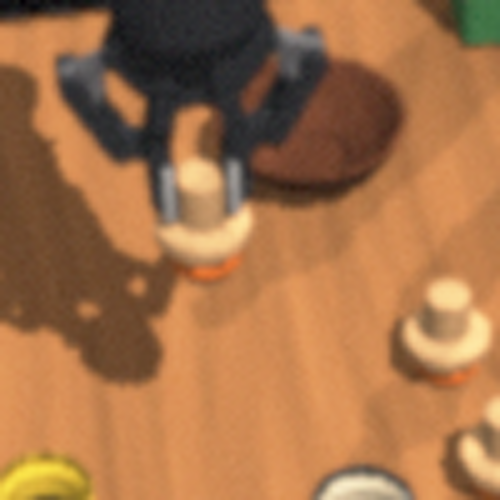

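Emit:
drive_tool:
  translation:
    - [-0.1,0.045,0]
    - [-0.12,0.05,0]
    - [-0.12,0.05,0]
    - [-0.108,0.049,0]
    - [0,0,0]
    - [0,0,0.06]
    - [0,0,0.06]
    - [0,0,0]
    - [0,0,0]
  dr:
    - [0,0,0]
    - [0,0,0]
    - [0,0,0]
    - [0,0,0]
    - [0,0,0]
    - [0,0,0]
    - [0,0,0]
    - [0,0,0]
    - [0,0,0]
  fingers: [0,0,0,0,0,0,0,0,0]

```text
time_s: 5.55
position: [525.4, -166.1, 172.6]
orientation: [-2.218, -2.223, 0.002]
force: [-0.8, -0.5, -0.0]
grip_width: 24.3
finger_force: 59.2
```

```bash
python3 - <<'E'
from h import *
p,R=st()
s=eyes.read_camera("side")[:,:,::-1]; x0,y0=265,180
k=6; im=cv2.resize(s[y0:y0+100,x0:x0+100],None,fx=k,fy=k,interpolation=cv2.INTER_CUBIC)
def circ(c,r,col):
    q=np.array([(proj("side",np.array(c)+r*np.array([np.cos(a),np.sin(a),0]))-[x0,y0]+.5)*k for a in np.linspace(0,6.3,60)]).astype(int)
    cv2.polylines(im,[q],False,col,1)
circ([527.5,-167,130],26,(255,0,255)); circ([528,-170,8],60,(255,255,0)); circ([528,-170,0],60,(0,255,255))
cv2.imwrite("pics/s3.png",im)
E
```

```text
5.55 [ 525.4 -166.1  172.6] F [-0.8 -0.5 -0. ] w 24.3 59.219085574150085 q [ 0.05  0.46  0.32  1.79 -0.18  0.92  0.45]
[[-0.002  1.    -0.002]
 [ 1.     0.002  0.001]
 [ 0.001 -0.002 -1.   ]]
```

View pics/s3.png

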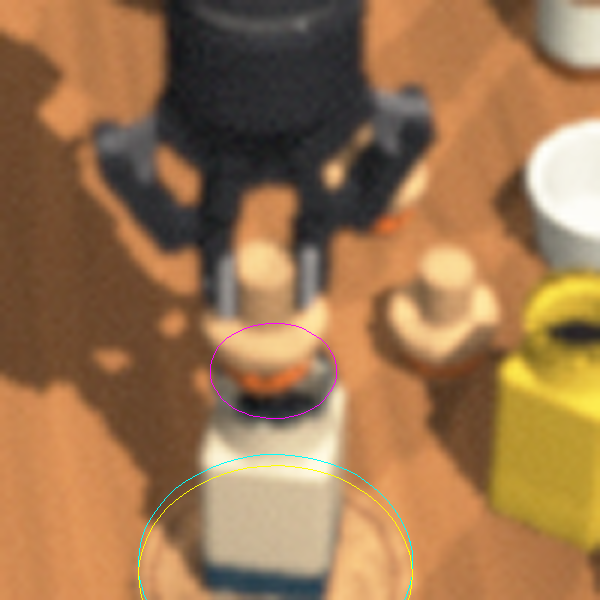

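The side crop shows the stopper about 2 mm left of the mouth ellipse (267 against 274 at 6x). I correct that and lower it.

Emit:
drive_tool:
  translation:
    - [-0.003,0.007,0]
    - [0,0,0]
    - [0,0,0.02]
    - [0,0,0.02]
    - [0,0,0.02]
    - [0,0,0.01]
    - [0,0,0]
  dr:
    - [0,0,0]
    - [0,0,0]
    - [0,0,0]
    - [0,0,0]
    - [0,0,0]
    - [0,0,0]
    - [0,0,0]
  fingers: [0,0,0,0,0,0,0]

```text
time_s: 6.3
position: [527.7, -167.4, 151.7]
orientation: [-2.218, -2.223, 0.001]
force: [0.1, -0.4, -1.3]
grip_width: 24.2
finger_force: 59.2
```

Emit:
drive_tool:
  translation:
    - [0,0,0.003]
    - [0,0,0.003]
    - [0,0,0]
  dr:
    - [0,0,0]
    - [0,0,0]
    - [0,0,0]
  fingers: [0,0,0]

```text
time_s: 6.6
position: [528.2, -167.6, 150.6]
orientation: [2.219, 2.224, 0.0]
force: [0.1, 0.5, -1.0]
grip_width: 24.7
finger_force: 59.2
```

Emit:
drive_tool:
  translation:
    - [0,0,0.003]
    - [0,0,0.003]
    - [0,0,0]
  dr:
    - [0,0,0]
    - [0,0,0]
    - [0,0,0]
  fingers: [0,0,0]

```text
time_s: 6.9
position: [528.6, -167.5, 149.4]
orientation: [2.218, 2.223, 0.001]
force: [0.0, 1.0, 4.7]
grip_width: 24.2
finger_force: 59.9
```

Emit:
drive_tool:
  translation:
    - [0,0,0.004]
    - [0,0,0.004]
    - [0,0,0]
  dr:
    - [0,0,0]
    - [0,0,0]
    - [0,0,0]
  fingers: [0,0,0]

```text
time_s: 7.2
position: [529.1, -167.8, 148.3]
orientation: [2.217, 2.222, 0.003]
force: [-2.5, 1.7, 13.3]
grip_width: 24.4
finger_force: 60.9
```

Emit:
drive_tool:
  translation:
    - [0,0,0.004]
    - [0,0,0.004]
    - [0,0,0]
  dr:
    - [0,0,0]
    - [0,0,0]
    - [0,0,0]
  fingers: [0,0,0]

```text
time_s: 7.5
position: [528.6, -167.6, 145.1]
orientation: [2.218, 2.223, 0.002]
force: [-2.1, 2.0, 11.9]
grip_width: 23.9
finger_force: 60.4
```

Emit:
drive_tool:
  translation:
    - [0,0,0.003]
    - [0,0,0.003]
    - [0,0,0]
  dr:
    - [0,0,0]
    - [0,0,0]
    - [0,0,0]
  fingers: [0,0,0]

```text
time_s: 7.8
position: [528.8, -167.7, 145.0]
orientation: [2.218, 2.222, 0.003]
force: [-5.6, 1.8, 25.8]
grip_width: 23.8
finger_force: 62.3
```

Emit:
drive_tool:
  translation:
    - [0,0,0.003]
    - [0,0,0.003]
    - [0,0,0]
  dr:
    - [0,0,0]
    - [0,0,0]
    - [0,0,0]
  fingers: [0,0,0]

```text
time_s: 8.1
position: [529.1, -167.9, 144.9]
orientation: [2.217, 2.221, 0.005]
force: [-9.3, 4.0, 40.3]
grip_width: 24.1
finger_force: 63.9
```

The stopper reached the expected height (travel stopped at TCP z 145, with force rising to 40 N), so it is home. I relax, release and rise.

Emit:
drive_tool:
  translation:
    - [0,0,-0.006]
    - [0,0,-0.004]
    - [0,0,0]
    - [0,0,0]
    - [0,0,0]
    - [0,0,-0.1]
    - [0,0,-0.15]
    - [0,0,-0.1]
    - [0,0,0]
  dr:
    - [0,0,0]
    - [0,0,0]
    - [0,0,0]
    - [0,0,0]
    - [0,0,0]
    - [0,0,0]
    - [0,0,0]
    - [0,0,0]
    - [0,0,0]
  fingers: [0,0,0.5,0.8,1,1,1,1,1]

```text
time_s: 9.0
position: [530.1, -168.7, 252.4]
orientation: [2.215, 2.219, 0.005]
force: [0.8, -0.3, -0.0]
grip_width: 85.8
finger_force: 0.0
```

```bash
cat >> h.py <<'E'
import json
def log():
    s=telemetry.observe(); open("log.txt","a").write(json.dumps([list(s["joint_positions"]),list(s["position"]),list(s["orientation"])])+"\n")
E
python3 - <<'E'
from h import *
json.dump
open("log.txt","a").write(json.dumps([[-1.20848208,0.508247,-0.23753571,1.50102409,0.12570812,1.14890867,-0.15481444],[158.70792255,604.04989818,230.52398654],[-4.02268301e-01,-3.11556013e+00,2.49537283e-03]])+"\n")
for q,p in(([-.2,.38,.28,2.03,-.15,.74,.18],[466.5,-26.6,140.9]),([-.12,.55,.2,2.14,-.23,.47,.26],[467.7,-32.3,38.8]),([-.22,.29,.31,1.93,-.11,.93,.15],[469.3,-32.6,212.8]),([.05,.46,.32,1.79,-.18,.92,.45],[525.4,-166.1,172.6])):
    open("log.txt","a").write(json.dumps([q,p,list(down(0).as_rotvec())])+"\n")
st();log()
D=[json.loads(l) for l in open("log.txt")]
import itertools
best=[]
for s in itertools.product([1,-1],repeat=4):
  for y in itertools.product([1,-1],repeat=2):
    for off in(0,np.pi/2,-np.pi/2,np.pi):
     for off1 in(0,np.pi/2,np.pi,-np.pi/2):
      e=0
      for q,p,o in D:
        R=Ro.from_euler("ZYZYZYZ",[s[0]*q[0]+off1,q[1],s[1]*q[2],y[0]*q[3],s[2]*q[4],y[1]*q[5],s[3]*q[6]+off])
        e+=(R.inv()*Ro.from_rotvec(o)).magnitude()
      best.append((e/len(D),s,y,off1,off))
best.sort(); print(best[:4])
E
```

```text
9.0 [ 530.1 -168.7  252.4] F [ 0.8 -0.3 -0. ] w 85.8 0.0 q [ 0.03  0.39  0.34  1.66 -0.14  1.11  0.42]
[[-0.002  1.     0.007]
 [ 1.     0.002 -0.002]
 [-0.002  0.007 -1.   ]]Traceback (most recent call last):
  File "<stdin>", line 16, in <module>
  File "scipy/spatial/transform/_rotation.pyx", line 1413, in scipy.spatial.transform._rotation.Rotation.from_euler
ValueError: Expected axis specification to be a non-empty string of upto 3 characters, got ZYZYZYZ
```

```bash
cat > k.py <<'E'
from h import *
import itertools
from scipy.optimize import least_squares
def chain(q,s,y,o1,o7,L=(0,)*8):
    # L: d1,d3,a3,d5,a4,d7,a6 ; returns R,p
    A=[("z",s[0]*q[0]+o1),("y",q[1]),("z",s[1]*q[2]),("y",y[0]*q[3]),("z",s[2]*q[4]),("y",y[1]*q[5]),("z",s[3]*q[6]+o7)]
    T=[(0,L[0]),None,(L[2],L[1]),None,None,None,(0,L[5])]
    T=[(0,L[0]),(0,0),(L[2],L[1]),(0,0),(L[4],L[3]),(0,0),(L[6],L[5])]
    # translations: after z1: d1 ; after z3: (a3,0,d3); after y4,z5: (a4,0,d5); after y6,z7 (a6 before z7)
    R=Ro.identity();p=np.zeros(3)
    for i,(ax,an) in enumerate(A):
        if i==6: p=p+R.apply([L[6],0,L[5]])
        if i==4: p=p+R.apply([L[7],0,0])
        R=R*Ro.from_euler(ax,an)
        if i in(0,2,4): p=p+R.apply([T[i][0],0,T[i][1]])
    return R,p
E
python3 - <<'E'
from k import *
D=[json.loads(l) for l in open("log.txt")]
best=[]
for s in itertools.product([1,-1],repeat=4):
  for y in itertools.product([1,-1],repeat=2):
    for off in(0,np.pi/2,-np.pi/2,np.pi):
     for off1 in(0,np.pi/2,np.pi,-np.pi/2):
      e=np.mean([(chain(q,s,y,off1,off)[0].inv()*Ro.from_rotvec(o)).magnitude() for q,p,o in D])
      best.append((e,s,y,off1,off))
best.sort(); print(*best[:4],sep="\n")
for e,s,y,o1,o7 in best[:3]:
    f=lambda L:np.concatenate([chain(q,s,y,o1,o7,L)[1]-p for q,p,o in D])
    r=least_squares(f,[300,400,0,400,0,250,0,0]); print(r.x.round(),np.sqrt(np.mean(r.fun**2)))
E
```

```text
(np.float64(0.0051680924275334566), (-1, -1, -1, -1), (1, 1), 0, 1.5707963267948966)
(np.float64(0.007243362233625608), (-1, -1, -1, -1), (1, 1), 1.5707963267948966, 3.141592653589793)
(np.float64(0.007243363200607256), (-1, -1, -1, -1), (1, 1), -1.5707963267948966, 0)
(np.float64(0.008102971163986184), (-1, -1, -1, -1), (1, 1), 3.141592653589793, -1.5707963267948966)
[-278.  551.  -26.  380.  -76. -170.  -36.   69.] 9.779112148697207
[-7736.  -446.  -447.   176. -1910. -7929.  -259.  1513.] 229.05613618731832
[ 9711.   806.   715.   253.  1121.  9787.  1203. -1089.] 226.75572816159243
```

Emit:
drive_tool:
  translation:
    - [0.1,0,-0.15]
    - [0.1,0,-0.15]
    - [0,0,0]
    - [0,0,0]
    - [0,0,0]
    - [0,0,0]
    - [0,0,0]
    - [0,0,0]
  dr:
    - [0,0,0]
    - [0,0,0]
    - [0,0,0.0225]
    - [0,0,0.0225]
    - [0,-0.0225,0]
    - [0,-0.0225,0]
    - [0,-0.0225,0]
    - [0,0,0]
  fingers: [1,1,1,1,1,1,1,1]

```text
time_s: 9.8
position: [529.3, -106.1, 328.1]
orientation: [2.263, 1.724, -0.497]
force: [-0.1, 1.1, -1.0]
grip_width: 85.7
finger_force: 0.0
```

```bash
python3 -c "
from h import *
st();log()"
```

```text
9.8 [ 529.3 -106.1  328.1] F [-0.1  1.1 -1. ] w 85.7 0.0 q [-0.41  0.4   0.46  1.54  0.24  1.35 -0.31]
[[ 0.241  0.964 -0.116]
 [ 0.878 -0.267 -0.398]
 [-0.415 -0.006 -0.91 ]]
```

Emit:
drive_tool:
  translation:
    - [0,0,0]
    - [0,0,0]
    - [0,0,0]
    - [0,0,0]
    - [0,0,0]
    - [0,0,0]
    - [0,0,0]
  dr:
    - [0,-0.0225,0]
    - [0,-0.0225,0]
    - [0,-0.0225,0]
    - [0,-0.0225,0]
    - [0,-0.0225,0]
    - [0,0,0]
    - [0,0,0]
  fingers: [1,1,1,1,1,1,1]

```text
time_s: 10.5
position: [527.8, -112.5, 330.8]
orientation: [1.773, 1.335, -1.125]
force: [-0.7, -0.4, 0.5]
grip_width: 85.5
finger_force: 0.0
```

```bash
python3 - <<'E'
from k import *
st();log()
D=[json.loads(l) for l in open("log.txt")]
s,y,o1,o7=(-1,-1,-1,-1),(1,1),0,np.pi/2
w=[.3 if abs(q[0]*100-round(q[0]*100))<1e-9 else 1 for q,p,o in D]
L0=np.array([300,400,0,400,0,250,0,0])
f=lambda L:np.concatenate([k*(chain(q,s,y,o1,o7,L)[1]-p) for k,(q,p,o) in zip(w,D)]+[.01*(L-L0)])
r=least_squares(f,L0); print(r.x.round(),r.fun.round(1)); print([(chain(q,s,y,o1,o7)[0].inv()*Ro.from_rotvec(o)).magnitude() for q,p,o in D])
E
```

```text
10.5 [ 527.8 -112.5  330.8] F [-0.7 -0.4  0.5] w 85.5 0.0 q [-0.68  0.7   0.58  1.58  0.64  1.52 -0.62]
[[ 0.117  0.961 -0.252]
 [ 0.411 -0.278 -0.868]
 [-0.904 -0.002 -0.427]]
[287. 529.  13. 388.  31. 348.  -4. -30.] [-26.5   2.8   3.3   1.9   6.7  -0.1  -2.2   7.5  -0.7   2.1   6.8  -0.4
   1.2   6.3  -0.6   9.1  19.3  -2.4   3.7  11.5  -1.5  -3.2  -4.2   1.1
  -0.1   1.3   0.1  -0.1   0.3   1.   -0.   -0.3]
[1.0421947370162391e-08, 0.014039413585191503, 0.0034731106423087957, 0.010289147389610759, 0.0032068725261419576, 3.540146193801453e-16, 4.248054093218258e-16, 5.900916318210353e-16]
```

The arm tracks the tilted pose well. One look at the closed jar before grasping it.

```bash
python3 - <<'E'
from h import *
out=[]
a=np.radians(-18); u=np.array([np.cos(a),np.sin(a),0]);v=np.array([-u[1],u[0],0])
for n,x0,y0,W,H,k in(("side",260,190,80,115,5),("top",330,180,80,115,5)):
    im=cv2.resize(eyes.read_camera(n)[y0:y0+H,x0:x0+W,::-1],None,fx=k,fy=k,interpolation=cv2.INTER_CUBIC)
    def pl(X,col):
        q=np.array([(proj(n,x)-[x0,y0]+.5)*k for x in X]).astype(int); cv2.polylines(im,[q],True,col,1)
    c=np.array([527.5,-167,0]); ci=lambda c,r:[c+r*np.array([np.cos(t),np.sin(t),0]) for t in np.linspace(0,6.28,50)]
    pl(ci(c+[0,0,140],25),(255,0,255)); pl(ci(c+[0,0,170],13),(0,255,0)); pl(ci(np.array([528,-170,8]),60),(255,255,0))
    pl([c+[0,0,8]+27*(i*u+j*v) for i,j in((1,1),(1,-1),(-1,-1),(-1,1))],(0,0,255))
    out.append(im)
cv2.imwrite("pics/j1.png",np.hstack(out))
E
```

```text
(no output)
```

View pics/j1.png

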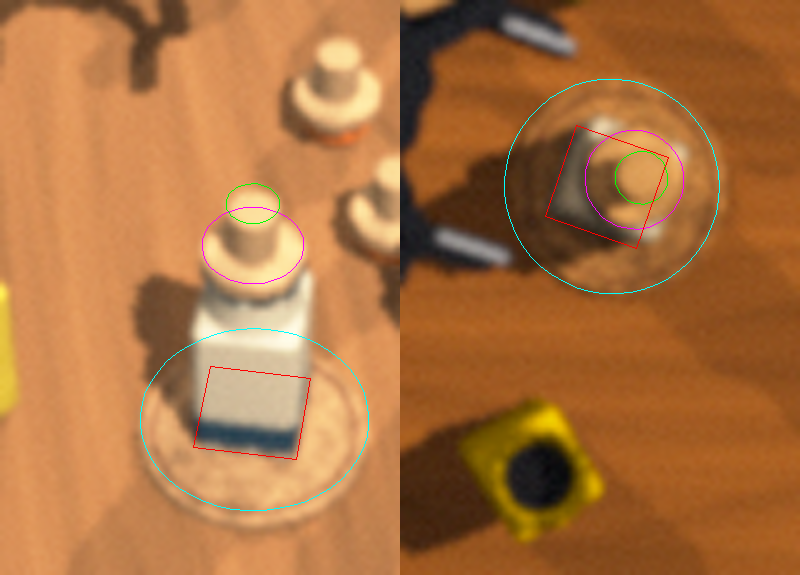

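Stopper seated, flange on the lip, jar yaw −18° confirmed. The trivet overlay is a few mm off, towards +y (cyan right edge 718, trivet right edge 727 in the top crop). I fit the trivet circle to both first pictures.

```bash
python3 - <<'E'
from h import *
t=np.linspace(0,2*np.pi,360,endpoint=False); u=np.c_[np.cos(t),np.sin(t),0*t]
def score(n,g,c,r,z):
    s=0; v=[]
    for d in(-2,2):
        X=np.array([c[0],c[1],z])+(r+d)*u; h=np.c_[X,np.ones(360)]@P(n).T; q=(h[:,:2]/h[:,2:]).astype(np.float32)
        v.append(cv2.remap(g,q[:,0][None],q[:,1][None],cv2.INTER_LINEAR)[0].astype(float))
    return np.median(np.abs(v[0]-v[1]).sum(-1) if g.ndim==3 else np.abs(v[0]-v[1]))
for n in("top","side"):
    g=cv2.GaussianBlur(cv2.imread(f"pics/{n}0.png"),(0,0),.8)
    R=[]
    for x in np.arange(516,541,1.):
        for y in np.arange(-190,-155,1.):
            R.append((max(score(n,g,(x,y),r,8) for r in(58,60)),x,y))
    R.sort(reverse=True); print(n,[tuple(np.round(a,1)) for a in R[:6]])
E
```

```text
top [(np.float64(18.0), np.float64(532.0), np.float64(-164.0)), (np.float64(18.0), np.float64(531.0), np.float64(-162.0)), (np.float64(18.0), np.float64(529.0), np.float64(-175.0)), (np.float64(18.0), np.float64(529.0), np.float64(-176.0)), (np.float64(18.0), np.float64(528.0), np.float64(-175.0)), (np.float64(18.0), np.float64(528.0), np.float64(-176.0))]
side [(np.float64(39.0), np.float64(527.0), np.float64(-178.0)), (np.float64(39.0), np.float64(527.0), np.float64(-179.0)), (np.float64(39.0), np.float64(527.0), np.float64(-182.0)), (np.float64(39.0), np.float64(526.0), np.float64(-181.0)), (np.float64(39.0), np.float64(526.0), np.float64(-182.0)), (np.float64(38.5), np.float64(526.0), np.float64(-180.0))]
```

```bash
cat >> h.py <<'E'
def tilt(head,th,up=1): # tool z at heading, th deg below horizontal, y horizontal at heading+90*up
    h,t=np.radians([head,th]); z=np.array([np.cos(t)*np.cos(h),np.cos(t)*np.sin(h),-np.sin(t)]); y=up*np.array([-np.sin(h),np.cos(h),0]); return Ro.from_matrix(np.c_[np.cross(y,z),y,z])
E
python3 - <<'E'
from h import *
R=tilt(-108,25); z=R.as_matrix()[:,2]; g=np.array([528,-167.5,58])+18.7*z
print(g); rel(g-120*z,R)
E
```

```text
[ 522.76279369 -183.61846363   50.09703851]
10.6 [ 527.6 -113.9  332.9] F [0.1 0.1 0.4] w 85.4 0.0 q [-0.68  0.7   0.58  1.58  0.64  1.52 -0.62]
[[ 0.122  0.96  -0.252]
 [ 0.412 -0.28  -0.867]
 [-0.903  0.002 -0.429]]
shift mm [227.   17.7  63.1] units [0.7567 0.0589 0.2104] rot units [ 0.0045 -0.0012  0.0017] deg [ 1.6 -0.4  0.6]
```

Emit:
drive_tool:
  translation:
    - [0.108,0.0084,0.03]
    - [0.108,0.0084,0.03]
    - [0.108,0.0084,0.03]
    - [0.108,0.0084,0.03]
    - [0.108,0.0084,0.03]
    - [0.108,0.0084,0.03]
    - [0.108,0.0084,0.03]
    - [0,0,0]
  dr:
    - [0.0006,-0.0002,0.0002]
    - [0.0006,-0.0002,0.0002]
    - [0.0006,-0.0002,0.0002]
    - [0.0006,-0.0002,0.0002]
    - [0.0006,-0.0002,0.0002]
    - [0.0006,-0.0002,0.0002]
    - [0.0006,-0.0002,0.0002]
    - [0,0,0]
  fingers: [1,1,1,1,1,1,1,1]

```text
time_s: 11.4
position: [555.4, -80.1, 97.0]
orientation: [1.791, 1.312, -1.149]
force: [0.1, -0.5, -0.3]
grip_width: 85.4
finger_force: 0.0
```

```bash
python3 - <<'E'
from h import *
R=tilt(-108,25); z=R.as_matrix()[:,2]; g=np.array([528,-167.5,58])+18.7*z
rel(g,R);log()
E
```

```text
11.4 [555.4 -80.1  97. ] F [ 0.1 -0.5 -0.3] w 85.4 0.0 q [-0.63  1.05  0.49  1.57  0.5   1.32 -0.84]
[[ 0.123  0.952 -0.279]
 [ 0.402 -0.305 -0.864]
 [-0.907 -0.006 -0.42 ]]
shift mm [ -3.1   0.7 118.2] units [-0.0104  0.0024  0.3941] rot units [0.0003 0.0004 0.0011] deg [0.1 0.2 0.4]
```

Emit:
drive_tool:
  translation:
    - [-0.01,0.002,0.06]
    - [0,0,0.06]
    - [0,0,0.06]
    - [0,0,0.06]
    - [0,0,0.06]
    - [0,0,0.06]
    - [0,0,0.04]
    - [0,0,0]
  dr:
    - [0,0,0.001]
    - [0,0,0]
    - [0,0,0]
    - [0,0,0]
    - [0,0,0]
    - [0,0,0]
    - [0,0,0]
    - [0,0,0]
  fingers: [1,1,1,1,1,1,1,1]

```text
time_s: 12.2
position: [522.2, -187.3, 54.0]
orientation: [1.794, 1.299, -1.145]
force: [0.2, 0.3, -0.4]
grip_width: 85.1
finger_force: 0.0
```

```bash
python3 - <<'E'
from h import *
R=tilt(-108,25); z=R.as_matrix()[:,2]; g=np.array([528,-167.5,58])+18.7*z
rel(g,R);log()
s=eyes.read_camera("side")[190:290,260:360,::-1]; t=eyes.read_camera("top")[165:265,320:420,::-1]
cv2.imwrite("pics/g2.png",np.hstack([cv2.resize(i,(400,400),interpolation=cv2.INTER_CUBIC) for i in(s,t)]))
E
```

```text
12.2 [ 522.2 -187.3   54. ] F [ 0.2  0.3 -0.4] w 85.1 0.0 q [-0.54  1.09  0.54  1.75  0.59  1.06 -0.92]
[[ 0.133  0.951 -0.279]
 [ 0.396 -0.309 -0.864]
 [-0.908  0.005 -0.418]]
shift mm [ 5.1 -0.6 -1.7] units [ 0.017  -0.0021 -0.0056] rot units [ 0.0003  0.0008 -0.0007] deg [ 0.1  0.3 -0.2]
```

View pics/g2.png

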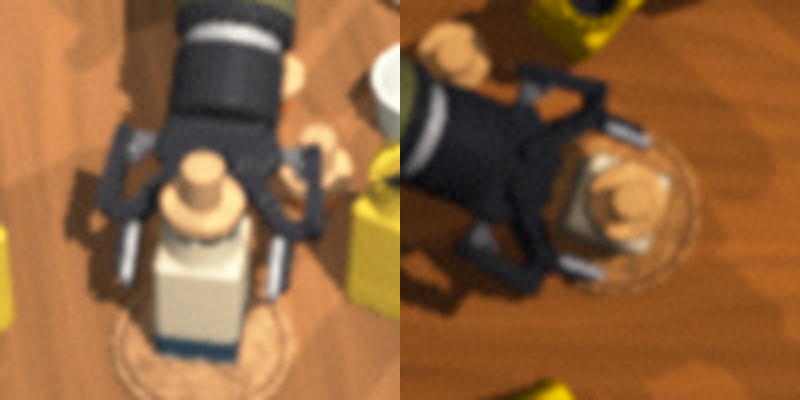

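The jar stands squarely between the pads (side crop (200,290), top crop (615,205)), with clearance on both sides. I close.

Emit:
drive_tool:
  translation:
    - [0,0,0]
    - [0,0,0]
    - [0,0,0]
    - [0,0,0]
    - [0,0,0]
  dr:
    - [0,0,0]
    - [0,0,0]
    - [0,0,0]
    - [0,0,0]
    - [0,0,0]
  fingers: [0.7,0.5,0.3,0.2,0.2]

```text
time_s: 12.8
position: [523.5, -184.5, 52.2]
orientation: [1.789, 1.304, -1.143]
force: [1.4, 5.3, 4.4]
grip_width: 53.3
finger_force: 58.5
```

Emit:
drive_tool:
  translation:
    - [-0.03,0,-0.014]
    - [-0.06,0,-0.028]
    - [-0.09,0,-0.042]
    - [-0.12,0,-0.056]
    - [-0.12,0,-0.056]
    - [-0.12,0,-0.056]
    - [-0.12,0,-0.056]
    - [-0.12,0,-0.056]
    - [-0.08,0,-0.036]
    - [-0.04,0,-0.018]
    - [0,0,0]
  dr:
    - [0,0,0]
    - [0,0,0]
    - [0,0,0]
    - [0,0,0]
    - [0,0,0]
    - [0,0,0]
    - [0,0,0]
    - [0,0,0]
    - [0,0,0]
    - [0,0,0]
    - [0,0,0]
  fingers: [0.2,0.2,0.2,0.2,0.2,0.2,0.2,0.2,0.2,0.2,0.2]

```text
time_s: 13.9
position: [522.0, -184.2, 350.4]
orientation: [1.793, 1.302, -1.143]
force: [0.4, -0.4, -4.6]
grip_width: 53.4
finger_force: 59.1
```

```bash
python3 - <<'E'
from h import *
st();log();rel([500,-60,370],Ro.from_rotvec(np.pi*np.array([np.cos(np.radians(-108)),np.sin(np.radians(-108)),0]))*tilt(-108,25))
E
```

```text
13.9 [ 522.  -184.2  350.4] F [ 0.4 -0.4 -4.6] w 53.4 59.14761543273926 q [-0.6   0.67  0.64  1.6   0.68  1.45 -0.56]
[[ 0.132  0.952 -0.277]
 [ 0.398 -0.307 -0.865]
 [-0.908  0.004 -0.42 ]]
13.9 [ 522.  -184.2  350.4] F [ 0.4 -0.4 -4.6] w 53.4 59.14761543273926 q [-0.6   0.67  0.64  1.6   0.68  1.45 -0.56]
[[ 0.132  0.952 -0.277]
 [ 0.398 -0.307 -0.865]
 [-0.908  0.004 -0.42 ]]
shift mm [  28.7  -59.  -109.5] units [ 0.0958 -0.1967 -0.3651] rot units [-0.2103 -0.0006  0.4529] deg [-75.7  -0.2 163.1]
```

Emit:
drive_tool:
  translation:
    - [0,0,-0.12]
    - [0,0,-0.12]
    - [0,0,-0.06]
    - [0,0,0]
    - [0,0,0]
    - [0,0,0]
    - [0,0,0]
    - [0,0,0]
    - [0,0,0]
    - [0,0,0]
    - [0,0,0]
    - [0,0,0]
  dr:
    - [0,0,0]
    - [0,0,0]
    - [0,0,0]
    - [0.005,0,-0.0105]
    - [0.01,0,-0.021]
    - [0.01,0,-0.021]
    - [0.01,0,-0.021]
    - [0.01,0,-0.021]
    - [0.01,0,-0.021]
    - [0.01,0,-0.021]
    - [0.01,0,-0.021]
    - [0.01,0,-0.021]
  fingers: [0.2,0.2,0.2,0.2,0.2,0.2,0.2,0.2,0.2,0.2,0.2,0.2]

```text
time_s: 15.1
position: [547.5, -105.8, 384.7]
orientation: [-1.068, -1.88, 1.863]
force: [0.3, -0.3, -4.5]
grip_width: 53.6
finger_force: 60.7
```

```bash
python3 - <<'E'
from h import *
log();rel([500,-60,370],Ro.from_rotvec(np.pi*np.array([np.cos(np.radians(-108)),np.sin(np.radians(-108)),0]))*tilt(-108,25))
E
```

```text
15.1 [ 547.5 -105.8  384.7] F [ 0.3 -0.3 -4.5] w 53.6 60.664828419685364 q [-0.59  1.11  1.01  1.11  0.45  1.95  0.97]
[[-0.685  0.298 -0.665]
 [ 0.668 -0.109 -0.736]
 [-0.292 -0.948 -0.124]]
shift mm [67.4 -5.2 -0.3] units [ 0.2245 -0.0172 -0.001 ] rot units [ 0.1263 -0.0019 -0.2735] deg [ 45.5  -0.7 -98.5]
```

```bash
python3 - <<'E'
from k import *
s=telemetry.observe(); q=s["joint_positions"]; R0=Ro.from_rotvec(s["orientation"])
S=((-1,-1,-1,-1),(1,1),0,np.pi/2)
def wrist(q4,R):
    A=Ro.from_euler("ZYZ",[-q4[0],q4[1],-q4[2]])*Ro.from_euler("y",q4[3]); M=(A.inv()*R*Ro.from_euler("z",-np.pi/2))
    a=M.as_euler("ZYZ"); return np.array([-a[0],a[1],-a[2]]).round(2)
print("now",wrist(q,R0),q[4:].round(2))
for hd in(-90,-75,-60,-45):
    R=Ro.from_rotvec(np.pi*np.array([np.cos(np.radians(hd)),np.sin(np.radians(hd)),0]))*tilt(hd,25)
    print(hd,wrist(q,R),"typ",wrist([-.3,.7,.5,1.5],R),"rot",np.degrees((R0.inv()*R).as_rotvec()).round(1),(R0.inv()*R).as_rotvec()/2/np.pi)
    rv=(R0.inv()*R).as_rotvec()
    print("  path",[tuple(wrist([-.4,.9,.7,1.3],R0*Ro.from_rotvec(rv*f))) for f in(.25,.5,.75)])
E
```

```text
now [0.45 1.95 0.97] [0.45 1.95 0.97]
-90 [1.18 1.4  2.8 ] typ [1.72 1.56 2.54] rot [ 56.1 -17.7 -92.3] [ 0.15582411 -0.04911748 -0.25627608]
  path [(np.float64(0.96), np.float64(1.92), np.float64(1.27)), (np.float64(1.22), np.float64(1.86), np.float64(1.76)), (np.float64(1.42), np.float64(1.69), np.float64(2.2))]
-75 [1.28 1.19 2.66] typ [1.87 1.38 2.41] rot [ 64.2 -31.8 -85.7] [ 0.17845681 -0.0882152  -0.23803961]
  path [(np.float64(1.03), np.float64(1.89), np.float64(1.26)), (np.float64(1.33), np.float64(1.78), np.float64(1.71)), (np.float64(1.54), np.float64(1.55), np.float64(2.11))]
-60 [1.43 0.99 2.48] typ [2.05 1.21 2.25] rot [ 71.7 -45.7 -77.9] [ 0.19914588 -0.12685709 -0.21633444]
  path [(np.float64(1.09), np.float64(1.86), np.float64(1.24)), (np.float64(1.43), np.float64(1.7), np.float64(1.65)), (np.float64(1.68), np.float64(1.43), np.float64(2.0))]
-45 [1.64 0.82 2.24] typ [2.26 1.08 2.05] rot [ 78.4 -59.3 -68.8] [ 0.21773051 -0.16483548 -0.19116849]
  path [(np.float64(1.15), np.float64(1.83), np.float64(1.21)), (np.float64(1.53), np.float64(1.64), np.float64(1.58)), (np.float64(1.83), np.float64(1.33), np.float64(1.86))]
```

Emit:
drive_tool:
  translation:
    - [0,0,0]
    - [0,0,0]
    - [0,0,0]
    - [0,0,0]
    - [0,0,0]
    - [0,0,0]
    - [0,0,0]
    - [0,0,0]
    - [0,0,0]
  dr:
    - [0.0142,-0.0091,-0.0155]
    - [0.0142,-0.0091,-0.0155]
    - [0.0142,-0.0091,-0.0155]
    - [0.0142,-0.0091,-0.0155]
    - [0.0142,-0.0091,-0.0155]
    - [0.0142,-0.0091,-0.0155]
    - [0.0142,-0.0091,-0.0155]
    - [0.0142,-0.0091,-0.0155]
    - [0,0,0]
  fingers: [0.2,0.2,0.2,0.2,0.2,0.2,0.2,0.2,0.2]

```text
time_s: 16.0
position: [546.2, -105.4, 383.8]
orientation: [0.308, -1.286, 2.053]
force: [0.5, -0.1, -4.9]
grip_width: 53.8
finger_force: 61.1
```

```bash
cat >> h.py <<'E'
def inv(hd): return Ro.from_rotvec(np.pi*np.array([np.cos(np.radians(hd)),np.sin(np.radians(hd)),0]))*tilt(hd,25)
E
python3 - <<'E'
from h import *
log();rel([530,-100,385],inv(-60))
E
```

```text
16.0 [ 546.2 -105.4  383.8] F [ 0.5 -0.1 -4.9] w 53.8 61.12226843833923 q [-0.8   1.18  0.81  1.75  1.04  1.62  1.34]
[[-0.737 -0.659 -0.152]
 [ 0.424 -0.276 -0.863]
 [ 0.526 -0.7    0.483]]
shift mm [14.9  8.3 -1.6] units [ 0.0495  0.0276 -0.0054] rot units [ 0.0848 -0.054  -0.0923] deg [ 30.5 -19.4 -33.2]
```

Emit:
drive_tool:
  translation:
    - [0,0,0]
    - [0,0,0]
    - [0,0,0]
    - [0,0,0]
    - [0,0,0]
    - [0,0,0]
    - [0,0,0]
    - [0,0,0]
  dr:
    - [0.0141,-0.009,-0.0154]
    - [0.0141,-0.009,-0.0154]
    - [0.0141,-0.009,-0.0154]
    - [0.0141,-0.009,-0.0154]
    - [0.0141,-0.009,-0.0154]
    - [0.0141,-0.009,-0.0154]
    - [0,0,0]
    - [0,0,0]
  fingers: [0.2,0.2,0.2,0.2,0.2,0.2,0.2,0.2]

```text
time_s: 16.8
position: [547.9, -106.2, 387.1]
orientation: [1.153, -0.685, 1.838]
force: [0.7, 0.1, -4.2]
grip_width: 53.2
finger_force: 61.1
```

```bash
python3 - <<'E'
from h import *
log();rel([530,-100,385],inv(-60))
s=eyes.read_camera("side")[:,:,::-1]
p=telemetry.observe()["position"]; c=proj("side",p).astype(int); x0,y0=max(c[0]-60,0),max(c[1]-60,0)
cv2.imwrite("pics/i1.png",cv2.resize(s[y0:y0+120,x0:x0+120],None,fx=5,fy=5,interpolation=cv2.INTER_CUBIC))
# predicted vertical direction in image
print(c,[(proj("side",p+[0,0,d])-[x0,y0])*5 for d in(-60,0,60)])
E
```

```text
16.8 [ 547.9 -106.2  387.1] F [ 0.7  0.1 -4.2] w 53.2 61.13862633705139 q [-0.93  1.04  0.72  2.32  1.59  1.41  1.46]
[[-0.224 -0.867  0.445]
 [ 0.364 -0.498 -0.787]
 [ 0.904 -0.015  0.428]]
shift mm [  4.4  12.5 -13.7] units [ 0.0145  0.0415 -0.0456] rot units [ 0.0013 -0.0009 -0.0019] deg [ 0.5 -0.3 -0.7]
[314 142] [array([303.38199068, 405.93289579]), array([304.30988332, 301.50501851]), array([305.30817313, 189.15442801])]
```

View pics/i1.png

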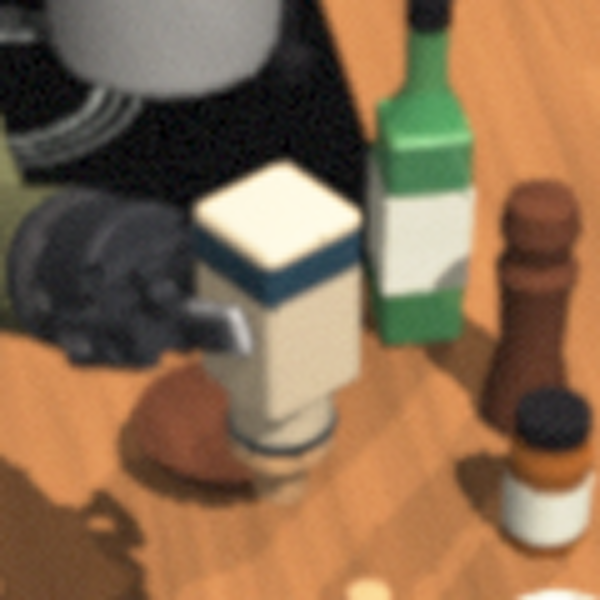

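Upside down and vertical, with the stopper still in, its grip at about (280,485) below the lip at (280,440). I hold for over a second, then turn back by a roll at heading −60°.

Emit:
drive_tool:
  translation:
    - [0,0,0]
    - [0,0,0]
    - [0,0,0]
    - [0,0,0]
    - [0,0,0]
    - [0,0,0]
    - [0,0,0]
    - [0,0,0]
    - [0,0,0]
    - [0,0,0]
    - [0,0,0]
    - [0,0,0]
  dr:
    - [0,0,0]
    - [0,0,0]
    - [0,0,0]
    - [0,0,0]
    - [0,0,0]
    - [0,0,0]
    - [0,0,0]
    - [0,0,0]
    - [0,0,0]
    - [0,0,0]
    - [0,0,0]
    - [0,0,0]
  fingers: [0.2,0.2,0.2,0.2,0.2,0.2,0.2,0.2,0.2,0.2,0.2,0.2]

```text
time_s: 18.05
position: [547.3, -106.1, 387.3]
orientation: [1.155, -0.681, 1.835]
force: [-0.5, -0.5, -4.1]
grip_width: 53.6
finger_force: 61.1
```

Emit:
drive_tool:
  translation:
    - [0,0,0]
    - [0,0,0]
    - [0,0,0]
    - [0,0,0]
    - [0,0,0]
    - [0,0,0]
    - [0,0,0]
    - [0,0,0]
    - [0,0,0]
    - [0,0,0]
    - [0,0,0]
    - [0,0,0]
  dr:
    - [-0.005,0,0.0105]
    - [-0.01,0,0.021]
    - [-0.01,0,0.021]
    - [-0.01,0,0.021]
    - [-0.01,0,0.021]
    - [-0.01,0,0.021]
    - [-0.01,0,0.021]
    - [-0.01,0,0.021]
    - [-0.01,0,0.021]
    - [-0.01,0,0.021]
    - [-0.01,0,0.021]
    - [-0.01,0,0.021]
  fingers: [0.2,0.2,0.2,0.2,0.2,0.2,0.2,0.2,0.2,0.2,0.2,0.2]

```text
time_s: 19.25
position: [546.5, -106.2, 386.8]
orientation: [0.037, 2.194, -2.062]
force: [-0.5, -0.7, -4.0]
grip_width: 53.7
finger_force: 60.9
```

```bash
python3 - <<'E'
from h import *
log();rel([520,-120,330],tilt(-60,25))
E
```

```text
19.25 [ 546.5 -106.2  386.8] F [-0.5 -0.7 -4. ] w 53.7 60.865121483802795 q [-0.96  0.78  0.8   1.86  0.99  1.31  0.71]
[[-0.991  0.107  0.078]
 [-0.071  0.065 -0.995]
 [-0.112 -0.992 -0.057]]
shift mm [33.6 52.6 14.9] units [0.1121 0.1754 0.0497] rot units [-0.0982 -0.002   0.208 ] deg [-35.3  -0.7  74.9]
```

Emit:
drive_tool:
  translation:
    - [0,0,0]
    - [0,0,0]
    - [0,0,0]
    - [0,0,0]
    - [0,0,0]
    - [0,0,0]
    - [0,0,0]
    - [0,0,0]
    - [0,0,0]
    - [0,0,0]
    - [0,0,0]
  dr:
    - [-0.0098,-0.0002,0.0208]
    - [-0.0098,-0.0002,0.0208]
    - [-0.0098,-0.0002,0.0208]
    - [-0.0098,-0.0002,0.0208]
    - [-0.0098,-0.0002,0.0208]
    - [-0.0098,-0.0002,0.0208]
    - [-0.0098,-0.0002,0.0208]
    - [-0.0098,-0.0002,0.0208]
    - [-0.0098,-0.0002,0.0208]
    - [-0.0098,-0.0002,0.0208]
    - [0,0,0]
  fingers: [0.2,0.2,0.2,0.2,0.2,0.2,0.2,0.2,0.2,0.2,0.2]

```text
time_s: 20.35
position: [544.3, -108.4, 386.4]
orientation: [1.037, 1.796, -0.666]
force: [-1.5, -0.7, -3.8]
grip_width: 53.5
finger_force: 60.9
```

```bash
python3 - <<'E'
from h import *
# grasp tcp at (523.5,-184.5,52.2) with jar at (528,-167.5), heading -108: offset jar-tcp horizontally along heading & lateral
d=np.array([528-523.5,-167.5+184.5]); h=np.radians(-108); f=np.array([np.cos(h),np.sin(h)]); n=np.array([-f[1],f[0]])
a,b=d@f,d@n; print("jar rel tcp fwd/left",a,b)
h=np.radians(-60); f=np.array([np.cos(h),np.sin(h)]); n=np.array([-f[1],f[0]])
g=np.array([528,-176])-a*f-b*n; print("place tcp",g)
rel([g[0],g[1],120],tilt(-60,25)); rel([g[0],g[1],52.2],tilt(-60,25))
E
```

```text
jar rel tcp fwd/left -17.558537251704877 -0.9735345810459135
place tcp [ 537.6223743  -190.71937202]
20.35 [ 544.3 -108.4  386.4] F [-1.5 -0.7 -3.8] w 53.5 60.86624622344971 q [-1.25  0.43  1.09  2.09  1.08  0.81 -0.52]
[[-0.215  0.868  0.448]
 [ 0.365  0.497 -0.787]
 [-0.906 -0.005 -0.424]]
shift mm [212.7 -45.3 174.7] units [ 0.7089 -0.1512  0.5823] rot units [-0.0008 -0.0002  0.0005] deg [-0.3 -0.1  0.2]
20.35 [ 544.3 -108.4  386.4] F [-1.5 -0.7 -3.8] w 53.5 60.86624622344971 q [-1.25  0.43  1.09  2.09  1.08  0.81 -0.52]
[[-0.215  0.868  0.448]
 [ 0.365  0.497 -0.787]
 [-0.906 -0.005 -0.424]]
shift mm [274.1 -45.  203.4] units [ 0.9136 -0.15    0.6781] rot units [-0.0008 -0.0002  0.0005] deg [-0.3 -0.1  0.2]
```

Emit:
drive_tool:
  translation:
    - [0.0886,-0.0189,0.0728]
    - [0.0886,-0.0189,0.0728]
    - [0.0886,-0.0189,0.0728]
    - [0.0886,-0.0189,0.0728]
    - [0.0886,-0.0189,0.0728]
    - [0.0886,-0.0189,0.0728]
    - [0.0886,-0.0189,0.0728]
    - [0.0886,-0.0189,0.0728]
    - [0,0,0]
    - [0,0,0]
  dr:
    - [0,0,0]
    - [0,0,0]
    - [0,0,0]
    - [0,0,0]
    - [0,0,0]
    - [0,0,0]
    - [0,0,0]
    - [0,0,0]
    - [0,0,0]
    - [0,0,0]
  fingers: [0.2,0.2,0.2,0.2,0.2,0.2,0.2,0.2,0.2,0.2]

```text
time_s: 21.35
position: [542.6, -187.1, 133.6]
orientation: [1.025, 1.794, -0.672]
force: [0.0, -0.1, -3.0]
grip_width: 53.5
finger_force: 60.9
```

```bash
python3 - <<'E'
from h import *
log();rel([537.6,-190.7,57],tilt(-60,25))
E
```

```text
21.35 [ 542.6 -187.1  133.6] F [ 0.  -0.1 -3. ] w 53.5 60.851497650146484 q [-0.77  0.92  0.76  2.41  2.06  0.61 -1.87]
[[-0.217  0.865  0.452]
 [ 0.355  0.501 -0.789]
 [-0.909 -0.011 -0.416]]
shift mm [69.5 -5.3 32.5] units [ 0.2316 -0.0177  0.1082] rot units [-0.0005  0.0011  0.0017] deg [-0.2  0.4  0.6]
```

Emit:
drive_tool:
  translation:
    - [0,0,0]
    - [0,0,0]
    - [0,0,0]
    - [0,0,0]
    - [0,0,0]
    - [0,0,0]
  dr:
    - [0.0158,0,0.0072]
    - [0.0158,0,0.0072]
    - [0.0158,0,0.0072]
    - [0.0158,0,0.0072]
    - [0,0,0]
    - [0,0,0]
  fingers: [0.2,0.2,0.2,0.2,0.2,0.2]

```text
time_s: 21.95
position: [537.0, -197.0, 142.9]
orientation: [1.256, 1.65, -0.861]
force: [-0.1, -0.5, -4.5]
grip_width: 53.5
finger_force: 61.0
```

```bash
python3 - <<'E'
from h import *
h=np.radians(-85); f=np.array([np.cos(h),np.sin(h)]); n=np.array([-f[1],f[0]])
g=np.array([528,-176])+17.56*f+.97*n; print(g)
log();rel([g[0],g[1],57],tilt(-85,25))
E
```

```text
[ 530.4967637  -193.40863783]
21.95 [ 537.  -197.   142.9] F [-0.1 -0.5 -4.5] w 53.5 61.025837659835815 q [-0.87  1.04  0.95  2.2   1.19  0.44 -1.14]
[[-0.116  0.967  0.225]
 [ 0.368  0.253 -0.895]
 [-0.923 -0.021 -0.385]]
shift mm [81.3 -3.5 28.4] units [ 0.271  -0.0117  0.0946] rot units [0.0232 0.0067 0.0139] deg [8.3 2.4 5. ]
```

Emit:
drive_tool:
  translation:
    - [0,0,0]
    - [0,0,0]
    - [0,0,0]
    - [0,0,0]
    - [0,0,0]
    - [0,0,0]
  dr:
    - [0.006,0.0017,0.0035]
    - [0.006,0.0017,0.0035]
    - [0.006,0.0017,0.0035]
    - [0.006,0.0017,0.0035]
    - [0,0,0]
    - [0,0,0]
  fingers: [0.2,0.2,0.2,0.2,0.2,0.2]

```text
time_s: 22.55
position: [535.5, -198.4, 142.5]
orientation: [1.449, 1.573, -0.927]
force: [0.6, 1.3, -3.6]
grip_width: 53.6
finger_force: 61.0
```

```bash
python3 - <<'E'
from h import *
log();rel([530.5,-193.4,57],tilt(-85,25))
E
```

```text
22.55 [ 535.5 -198.4  142.5] F [ 0.6  1.3 -3.6] w 53.6 60.99709510803223 q [-0.76  0.95  0.79  2.05  0.89  0.67 -0.9 ]
[[-0.036  0.997  0.071]
 [ 0.42   0.08  -0.904]
 [-0.907 -0.003 -0.422]]
shift mm [79.8 -4.3 31.1] units [ 0.2659 -0.0145  0.1038] rot units [-0.0013  0.0001 -0.0001] deg [-0.5  0.1 -0. ]
```

Emit:
drive_tool:
  translation:
    - [0.0532,-0.0029,0.0208]
    - [0.0532,-0.0029,0.0208]
    - [0.0532,-0.0029,0.0208]
    - [0.0532,-0.0029,0.0208]
    - [0.0532,-0.0029,0.0208]
    - [0,0,0]
    - [0,0,0]
  dr:
    - [0,0,0]
    - [0,0,0]
    - [0,0,0]
    - [0,0,0]
    - [0,0,0]
    - [0,0,0]
    - [0,0,0]
  fingers: [0.2,0.2,0.2,0.2,0.2,0.2,0.2]

```text
time_s: 23.25
position: [530.3, -193.2, 57.0]
orientation: [1.449, 1.572, -0.93]
force: [0.5, -0.5, -3.9]
grip_width: 53.4
finger_force: 60.9
```

```bash
python3 - <<'E'
from h import *
log();rel([530.5,-193.4,53.5],tilt(-85,25))
# numeric check: stopper top (pale) & trivet ring in both views
for n in("side","top"):
    im=eyes.read_camera(n); cv2.imwrite(f"pics/p_{n}.png",im[:,:,::-1])
    g=im.astype(int); c=proj(n,[528,-176,175]).astype(int); x0,y0=c-15
    w=g[y0:y0+30,x0:x0+30]; m=(w[...,0]>170)&(w[...,1]>120)&(w[...,2]<0.8*w[...,0])
    print(n,c,m.sum(),np.argwhere(m).mean(0)[::-1]+[x0,y0] if m.any() else None)
E
```

```text
23.25 [ 530.3 -193.2   57. ] F [ 0.5 -0.5 -3.9] w 53.4 60.94120144844055 q [-0.76  1.13  0.77  2.06  0.89  0.56 -1.05]
[[-0.037  0.997  0.07 ]
 [ 0.419  0.079 -0.904]
 [-0.907 -0.004 -0.421]]
shift mm [3.1 0.2 1.7] units [0.0102 0.0007 0.0056] rot units [-0.0015  0.0003  0.0001] deg [-0.5  0.1  0. ]
side [310 231] 323 [314.10835913 235.74922601]
top [381 214] 271 [382.24723247 213.20664207]
```

Emit:
drive_tool:
  translation:
    - [0.003,0,0.0014]
    - [0.003,0,0.0014]
    - [0.003,0,0.0014]
    - [0.003,0,0.0014]
    - [0,0,0]
  dr:
    - [0,0,0]
    - [0,0,0]
    - [0,0,0]
    - [0,0,0]
    - [0,0,0]
  fingers: [0.2,0.2,0.2,0.2,0.2]

```text
time_s: 23.85
position: [530.6, -192.9, 52.3]
orientation: [1.452, 1.572, -0.928]
force: [0.2, 1.0, -3.2]
grip_width: 53.6
finger_force: 61.3
```

Emit:
drive_tool:
  translation:
    - [0.003,0,0.0014]
    - [0,0,0]
  dr:
    - [0,0,0]
    - [0,0,0]
  fingers: [0.2,0.2]

```text
time_s: 24.05
position: [530.6, -193.2, 52.2]
orientation: [1.451, 1.57, -0.929]
force: [-0.3, 3.3, 2.7]
grip_width: 53.7
finger_force: 61.8
```

Emit:
drive_tool:
  translation:
    - [0,0,0]
    - [0,0,0]
    - [0,0,0]
    - [0,0,0]
    - [0,0,0]
    - [0,0,0]
  dr:
    - [0,0,0]
    - [0,0,0]
    - [0,0,0]
    - [0,0,0]
    - [0,0,0]
    - [0,0,0]
  fingers: [0.65,0.75,0.85,1,1,1]

```text
time_s: 24.65
position: [530.5, -193.0, 51.3]
orientation: [1.452, 1.572, -0.928]
force: [-0.8, 0.3, -0.4]
grip_width: 85.4
finger_force: 0.0
```

Emit:
drive_tool:
  translation:
    - [0,0,-0.06]
    - [0,0,-0.08]
    - [0,0,-0.1]
    - [0,0,-0.1]
    - [0,0,-0.1]
    - [0,0,-0.1]
    - [-0.08,0,-0.05]
    - [-0.08,0,-0.05]
    - [0,0,0]
    - [0,0,0]
  dr:
    - [0,0,0]
    - [0,0,0]
    - [0,0,0]
    - [0,0,0]
    - [0,0,0]
    - [0,0,0]
    - [0,0,0]
    - [0,0,0]
    - [0,0,0]
    - [0,0,0]
  fingers: [1,1,1,1,1,1,1,1,1,1]

```text
time_s: 25.65
position: [519.0, -39.5, 176.0]
orientation: [1.453, 1.572, -0.927]
force: [-0.1, -0.0, 0.1]
grip_width: 85.3
finger_force: 0.0
```

```bash
python3 - <<'E'
from h import *
st()
a0={n:cv2.imread(f"pics/{n}0.png").astype(int) for n in("side","top")}
for n in("side","top"):
    im=eyes.read_camera(n); cv2.imwrite(f"pics/f_{n}.png",im[:,:,::-1]); hsv=cv2.cvtColor(im,cv2.COLOR_RGB2HSV).astype(int)
    # cream body: low saturation, bright; blue foot
    c=proj(n,[528,-176,50]).astype(int); y0,x0=c[1]-45,c[0]-40; w=hsv[y0:y0+90,x0:x0+80]
    cream=(w[...,1]<85)&(w[...,2]>110); foot=(w[...,0]>95)&(w[...,0]<125)&(w[...,1]>90)&(w[...,2]<140)
    for nm,m in(("cream",cream),("foot",foot)):
        k,l,s,ce=cv2.connectedComponentsWithStats(m.astype(np.uint8)); i=1+np.argmax(s[1:,4]) if k>1 else 0
        print(n,nm,s[i]+[x0,y0,0,0,0],ce[i]+[x0,y0])
    print("expect foot-centre, rim, top",proj(n,[528,-176,8]),proj(n,[528,-176,130]),proj(n,[528,-176,170]))
E
```

```text
25.65 [519.  -39.5 176. ] F [-0.1 -0.   0.1] w 85.3 0.0 q [-0.96  0.86  0.66  1.92  0.67  1.04 -0.82]
[[-0.035  0.997  0.069]
 [ 0.422  0.077 -0.903]
 [-0.906 -0.002 -0.424]]
side cream [299 247  25  32 602] [311.1179402  263.52159468]
side foot [304 277  17   5  29] [311.5862069  279.31034483]
expect foot-centre, rim, top [310.82692749 274.68085295] [310.90907452 243.91780316] [310.93845352 232.91572839]
top cream [368 207   3   3   7] [369. 208.]
top foot [ 335  171   80   90 7200] [374.5 215.5]
expect foot-centre, rim, top [374.04903505 216.81849388] [379.460414   215.45348602] [381.4670158  214.94732535]
```

```bash
python3 -c "
from plant import order
print(order.sign_off())"
```

```text
the job is handed in; nothing more can be done
None
```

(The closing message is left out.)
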